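# Pin the adjuster's barrel and tighten its lock ring

## Task

Bring the adjuster's lever over the setting hole in its base plate and put the steel pin down through the lever's eye into that hole, fully home, so that the barrel cannot turn. Then turn the knurled lock ring clockwise (seen from above) until it is firmly tight by feel, without forcing it, and leave the pin in place. Leave the cup, the tin and the tape roll alone.

Things in the scene. Friction and masses are not known exactly. Their poses are not given: they have to be found in the camera images.
- mount: the adjuster's fixed housing: dark steel base plate 180 x 110 x 30 mm, over it on posts a round flange (86 mm wide, its top 54 mm above the worktop) with a 42 mm wide neck up to 66 mm. Origin on the barrel's vertical axis, at worktop height; the plate reaches 120 mm to -x (toward the robot), 60 mm to +x, 55 mm either side in y. The setting hole lies 90 mm from the axis toward -x.
- set_hole (a point): centre of the mouth of the setting hole in the top of the base plate (30 mm above the worktop): vertical, 11.5 mm wide, 28 mm deep, small chamfer; the pin clears it by 0.75 mm all round
- lever_eye (a point): centre of the eye, at the lever's top face (40 mm above the worktop), 90 mm from the barrel axis: a vertical through hole 11.5 mm wide with a small chamfer. The lever, light to move (about 0.6 N at the eye), can be carried round by the pin in its eye.
- barrel (a joint): angle of barrel and lever in the housing, rad, positive anticlockwise from above; 0 = eye over the setting hole; stops at -0.6 and 0.6. Stays where left, but turning the ring drags it along unless the pin holds it. The lever is fixed to the barrel: a bar 20 mm wide, 8 mm thick with a 30 mm square end round the eye; underside 32 mm, top 40 mm above the worktop.
- ring_centre (a point): centre of the knurled aluminium lock ring on the barrel axis: 58 mm wide (60 over the knurls), 20 mm high, 67.5 to 87.5 mm above the worktop; the barrel's 28 mm wide end stands 12 mm above it. Its angle (lock_ring: 0 at the seat, growing clockwise) is not measured: clockwise it drags 0.12 N m for 0.3 to 1.15 rad, then meets its seat, to be felt: the moment there rises by 18 N m per rad.
- pin: loose steel pin, 70 mm long, about 60 g: shank 10 mm wide, 36 mm long, with a 3 mm tapered end, under a collar 19 mm wide and 4 mm thick and a knurled head 16 mm wide, 30 mm high. Origin at the tip, z up along the pin. It starts upright in the pin rest, tip 4 mm above the worktop; fully home the collar lies on the lever and the tip is again at 4 mm (26 mm inside the base).
- pin_grip (a point): centre of the pin's knurled head, 55 mm above the tip. Keep the pin's push or knock on lever or base under 25 N. Tight lock ring: a moment of about 0.9 N m (0.7 to 1.2) on the ring, held half a second, then released; the pin, with 0.03 rad of play, takes it up at 90 mm from the axis, and bends over 25 N.
- pin_rest: fixed dark steel block 50 x 50 x 40 mm with a vertical hole 11.5 mm wide and 38 mm deep in its middle, in which the pin stands. Origin at its centre on the worktop.
- parts_cup: loose metal cup, 72 mm wide, 53 mm high, to be left alone; origin under its centre
- grease_tin: loose round tin, 68 mm wide, 44 mm high, to be left alone; origin under its centre
- tape: loose roll of black tape, 68 mm wide, 19 mm high, to be left alone; origin under its centre
Things that resemble listed ones, but are neither listed nor needed, are in the scene too. Of the things like the mount, leave any that is purple; of the rest the larger one is meant.

How it is judged (in metres and radians):
On the way, in this order (a step that is already met when the one before it is completed fails the run):
1. the pin stands through the lever's eye in the setting hole, fully home (z of pin in the frame of mount below 0.0065 m and horizontal distance between pin and set_hole below 0.004 m and angle between pin's own z axis and vertical below 0.12 rad), for 0.2 s.
2. the lock ring is at its end and tightened by the fingers on it, so that the barrel's lever presses on the pin with more than 6 N (value of joint lock_ring above -0.03 rad and contact force between pin and barrel above 6 N and contact force between the fingers and pin below 0.5 N and contact force between the fingers and lock_ring above 1 N), for 0.25 s.
At the end, for the whole second after the job is handed in: The pin is at rest, upright and fully home (within 2.5 mm) through the lever's eye in the setting hole, the barrel within 0.04 rad of its setting, and the lock ring within 0.05 rad of its tight end (all of step 1 and value of joint lock_ring above -0.05 rad and value of joint barrel between -0.04 and 0.04 rad and linear speed of pin below 0.02 m/s); the robot touches nothing.
It fails at once if the pin is overloaded: more than 25 N between pin and lever, or 50 N between pin and mount (contact force between pin and barrel above 25 N or contact force between pin and mount above 50 N).
It fails at once if cup, tin or tape roll pushed more than 20 mm (distance of any of parts_cup, grease_tin, tape from where it was at the start of the episode above 0.02 m).
It also fails if it takes over 72 s, if anything falls off the work surface, if the arm or the gripper's body presses on something with over 40 N, if the wrist force passes 120 N, or if a joint passes its speed limit or range.

## Robot

A 6-joint arm with a two-finger parallel gripper is mounted at the origin on a cart in front of the work surface, level with it; the furniture and walls round the work are solid. World frame = base frame: x ahead of the robot, y to its left, z up, the work surface at z = 0. Lengths are in mm, angles in rad, forces in N, time in s.
With the tool pointing down it reaches from about 350 to 875 mm from the base axis. Payload 15.5 kg.
Tool frame: the origin (TCP) lies at the very end of the fingers, on their centre line; the grasp point (between the pads) lies 19 mm behind it; z points along the fingers, x is the direction in which the jaws open and shut, and the axes are right-handed (so a half turn about z gives the same grasp; the last joint's range is limited). The gripper opens to 85 mm and grips with 20 to 120 N. Pads are 22 mm wide; open, the fingers measure 114 mm over their backs; the gripper's body (76 mm by 85 mm) begins 54 mm behind the grasp point. The pads swing forward as they close: fully open they stand 13 mm farther back than shut.
Start: joints at [-1.343, 0.494, 1.345, -0, 1.302, -0.096], TCP at [198.858, -592.522, 231.277] pointing down, gripper open.
Joint ranges: [-2.91, 2.91], [-0.82, 2.16], [0.22, 2.67], [-1.22, 4.37], [0.12, 2.79], [-3.08, 3.08]. Speed limits (rad/s): [1.89, 1.89, 2.57, 3.01, 3.01, 3.01].

## Interface

Orientations are given as a rotation vector (axis times angle).
In Python, from rig import ctrl gives the robot as it stands.
- The arm moves only by the tool apply_moves, never from a script. Its argument "moves" is a list of rows, each an object of numbers: "claw": the gripper command: -1 is shut, 1 is fully open, values between are in proportion; "tx", "ty", "tz": the shift along the tool's x, y, z as a fraction of full scale; "ax", "ay", "az": the turn, a rotation vector about the tool's x, y, z as a fraction of full scale. In form: [{"claw": .., "tx": .., "ty": .., "tz": .., "ax": .., "ay": .., "az": ..}, ...]. A call has 1 to 5 rows; each row shifts and turns the commanded pose from where the row before left it, along the tool's axes as they then stand; what a row does not reach is not made up. Full scale, the value 1, is 0.25 m for a shift and 2 pi rad for a turn. A row lasts 1/8 s, in which the tool goes at most 62.5 mm and 10.7 degrees, less where a joint would pass 70% of its speed; a pose out of reach is approached as far as the arm can. A call with a number of a shift or a turn outside -1 to 1 is refused whole. A call with a gripper value outside its range is refused whole. The fingers move at their own pace and stop on an object; "force" is the grip in N (left out, the last holds). Time passes only in rows, so rows that do not move let the fingers close. It gives the time, the measured TCP pose, the force and the opening at its end, in the units of the state.
- ctrl.get_obs(): the state, without advancing time (a new reading comes with each control period).
- ctrl.camera(name): name is "scene" or "top"; returns a dict with "img" (420x560x3 uint8, blue, green, red), "camera_matrix" (3x3 intrinsics, pixels), "R" (3x3) and "t" (3): a world point X has camera coordinates R X + t. Camera axes: x right, y down, z forward; pixel columns grow to the right and rows downward; lengths in mm; the calibration is good to about 2 mm. A picture is of the moment at which its call begins. There is no depth.
- ctrl.hand_in(): hands the job in, once; it reports no verdict.
The state is a dict: "time": time; "qpos": joint angles; "joint_vel": joint speeds; "joint_efforts": joint torques, N m; "ee_pos": TCP position; "orientation": TCP orientation; "wrist_force": force on the tool from outside, world axes, zero at the start; "ft_torque": the same for the moment, N m; "grip_width": opening from 0.0 (shut) to 1.0 (fully open).
Only numpy, scipy, OpenCV 4.12 (cv2) and the standard library are available. Lean on these libraries where they do the work, as an engineer would, in place of code of your own. Each camera call takes 0.05 s, during which the arm holds its last target.

## Working session

There is one attempt and no reset: what is moved stays moved. The work goes in short steps, Python scripts to look and compute and a tool call to move; the robot and the scene stay as the last step left them, time stands still between calls to the robot, and variables do not carry over. Pictures are saved under pics/ and viewed, and the job is handed in when it is done.

Besides the shell and the picture viewer there is one more tool, called after "Call:" as name(argument=value, ...) on one line, values as JSON. apply_moves: Moves the arm, as the interface text tells. Shift numbers are shares of 0.25 m and turn numbers shares of 2 pi rad, none past 1 either way. Its arguments: {"type":"object","properties":{"moves":{"type":"array"},"force":{"type":"number"}},"required":["moves"]}

```bash
mkdir -p pics; ls; python3 - <<'E'
from rig import ctrl
import cv2,numpy as np
print(ctrl.get_obs())
for n in("scene","top"):
    c=ctrl.camera(n); cv2.imwrite(f"pics/{n}0.png",c["img"]); print(n,c["camera_matrix"],c["R"],c["t"])
    np.savez(f"{n}0.npz",**c)
E
```

```text
pics
{'time': 0.0, 'qpos': array([-1.34247139e+00,  4.94164574e-01,  1.34614224e+00, -1.67536729e-05,
        1.30253029e+00, -9.54887795e-02]), 'joint_vel': array([-1.71089441e-03, -5.26304604e-05,  1.21699801e-03, -4.22915298e-04,
       -6.74033819e-05,  7.74106094e-04]), 'joint_efforts': array([-1.82813379e-03, -8.82183981e+01, -3.83874393e+01, -4.20595770e-04,
        1.01579961e-02,  7.46634413e-06]), 'ee_pos': array([ 198.78424055, -592.14847647,  230.70807648]), 'orientation': array([-2.54983433e+00,  1.83381414e+00,  1.48725380e-03]), 'wrist_force': array([-0.04259235, -0.25893623, -0.63150553]), 'ft_torque': array([ 0.01480846,  0.00267933, -0.06919691]), 'grip_width': 1.0026594356624503}
scene [[524.1314971    0.         278.88977991]
 [  0.         524.1314971  207.79109017]
 [  0.           0.           1.        ]] [[-0.8627193  -0.50560622 -0.00881829]
 [-0.22505762  0.39951665 -0.88867064]
 [ 0.45284046 -0.76468869 -0.45846126]] [ 598.84461674  184.7187506  1055.74378678]
top [[402.13574054   0.         281.47681091]
 [  0.         402.13574054 211.21929995]
 [  0.           0.           1.        ]] [[ 0.01376248 -0.99948005 -0.02915859]
 [-0.98721662 -0.00895111 -0.15913273]
 [ 0.15878898  0.03097591 -0.98682651]] [  86.88833422  629.01422533 1036.68788861]
```

View pics/scene0.png

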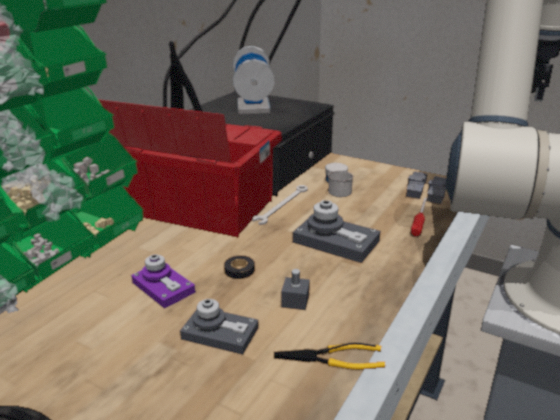

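View pics/top0.png

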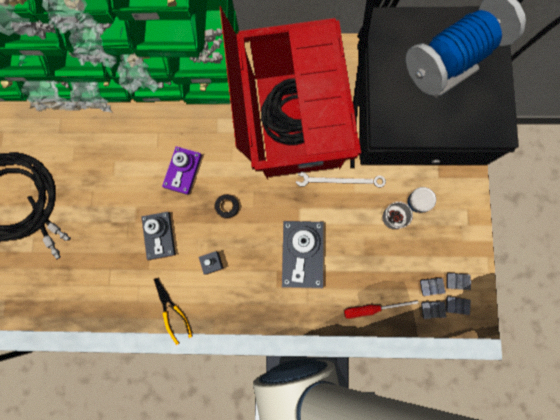

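The scene view shows three mount-like things. In the top view they are purple at (182,170), small dark at (158,235) and large dark at (303,254). Purple is excluded and the larger dark one is meant, so I choose (303,254). The pin rest is at (210,262), the tape at (227,205), the cup and tin at (397,215) and (422,200). Next is a close crop.

```bash
cat > h.py <<'E'
import numpy as np,cv2
def ray(c,u,v,z):
    K,R,t=c["camera_matrix"],c["R"],c["t"]
    o=-R.T@t; d=R.T@np.linalg.solve(K,[u,v,1.]); return o+d*(z-o[2])/d[2]
def proj(c,X):
    p=c["camera_matrix"]@(c["R"]@np.asarray(X,float)+c["t"]); return p[:2]/p[2]
def tri(cs,uvs):
    P=[c["camera_matrix"]@np.c_[c["R"],c["t"]] for c in cs]
    X=cv2.triangulatePoints(P[0],P[1],np.array(uvs[0],float).reshape(2,1),np.array(uvs[1],float).reshape(2,1)); return (X[:3]/X[3]).ravel()
E
python3 - <<'E'
import cv2,numpy as np
a=cv2.imread("pics/top0.png");b=cv2.imread("pics/scene0.png")
r=lambda im,x,y,w,h,s:cv2.resize(im[y:y+h,x:x+w],None,fx=s,fy=s,interpolation=cv2.INTER_CUBIC)
cv2.imwrite("pics/c1.png",np.hstack([r(a,270,210,66,90,6),r(b,285,190,100,75,4)[:300].repeat(1,0) if 0 else cv2.copyMakeBorder(r(b,285,190,100,75,4),0,240,0,0,0)]))
cv2.imwrite("pics/c2.png",np.hstack([r(a,190,240,50,50,8),r(b,270,260,50,50,8)]))
E
```

```text
(no output)
```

View pics/c1.png

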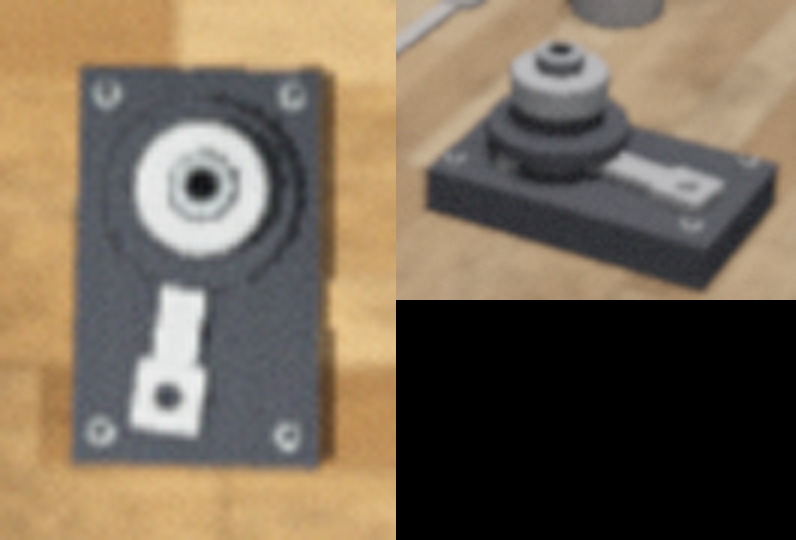

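View pics/c2.png

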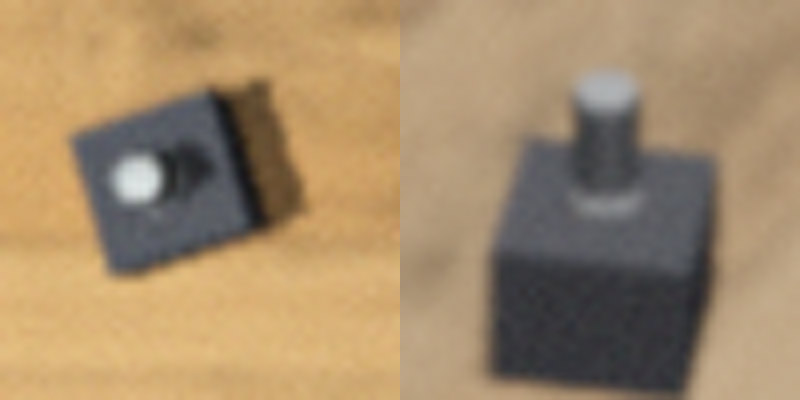

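The crop shows a dark grey 180x110 plate with the lever at its left, its eye near crop px (168,397), which is top image px about (297.5,275.7). The pin stands upright in the rest. Measuring now.

```bash
cat > m.py <<'E'
import cv2,numpy as np
from h import *
T=dict(np.load("top0.npz"));S=dict(np.load("scene0.npz"))
a=T["img"];hsv=cv2.cvtColor(a,cv2.COLOR_BGR2HSV)
def cents(im,box,s,fn):
    x,y,w,h=box; c=cv2.resize(im[y:y+h,x:x+w],None,fx=s,fy=s,interpolation=cv2.INTER_CUBIC)
    g=cv2.cvtColor(c,cv2.COLOR_BGR2GRAY); m=fn(c,g)
    out=[]
    cs,_=cv2.findContours(m.astype(np.uint8),cv2.RETR_CCOMP,cv2.CHAIN_APPROX_NONE)
    for k in cs:
        A=cv2.contourArea(k)
        if A>s*s*3:
            M=cv2.moments(k);out.append((A/s/s,(M['m10']/A+.5)/s-.5+x,(M['m01']/A+.5)/s-.5+y,k))
    return out
if __name__=="__main__":
    # plate: dark bluish low-sat
    box=(270,210,66,90)
    def dark(c,g):
        h=cv2.cvtColor(c,cv2.COLOR_BGR2HSV); return (h[...,2]<115)&(c[...,0].astype(int)>c[...,2]-5)|((c.min(2)>150))
    for A,u,v,k in cents(a,box,8,dark):
        if A>500:
            r=cv2.minAreaRect(k); q=(cv2.boxPoints(r)+.5)/8-.5+np.array(box[:2])
            W=[ray(T,*p,30)[:2].round(1) for p in q]; print("plate",A,q.round(1).tolist(),W,np.linalg.norm(W[0]-W[1]),np.linalg.norm(W[1]-W[2]))
    for A,u,v,k in cents(a,box,8,lambda c,g:g>140):
        r=cv2.minAreaRect(k); print("bright",round(A,1),round(u,2),round(v,2),np.array(r[1])/8,"z87.5",ray(T,u,v,87.5).round(1),"z40",ray(T,u,v,40).round(1))
    for A,u,v,k in cents(a,(200,250,22,22),8,lambda c,g:g>150):
        print("pin",A,u,v,ray(T,u,v,74).round(1))
    for A,u,v,k in cents(a,(190,240,40,40),8,lambda c,g:(g<110)&(c[...,0].astype(int)>c[...,2]-8)):
        r=cv2.minAreaRect(k); print("rest",A,u,v,r[1],r[2],ray(T,u,v,40).round(1),ray(T,(r[0][0]+.5)/8-.5+190,(r[0][1]+.5)/8-.5+240,40).round(1))
E
python3 m.py
```

```text
plate 2533.265625 [[281.9, 286.3], [283.0, 221.1], [323.3, 221.8], [322.2, 287.0]] [array([427.7,  90.9]), array([603.9,  90.2]), array([603.1, -20.3]), array([427.5, -16.8])] 176.20139045989393 110.5028958896553
bright 10.8 317.03 282.64 [4.72411823 3.45484018] z87.5 [4.395e+02 2.000e-01 8.750e+01] z40 [438.8  -2.6  40. ]
bright 15.9 286.41 281.55 [4.67500019 4.32499981] z87.5 [441.2  77.9  87.5] z40 [440.5  78.7  40. ]
bright 237.0 298.18 270.9 [12.16107464 24.93507004] z87.5 [468.4  48.2  87.5] z40 [469.   47.6  40. ]
bright 12.7 297.47 275.67 [4.13672543 3.96902061] z87.5 [456.3  49.9  87.5] z40 [456.4  49.4  40. ]
bright 388.2 302.86 240.93 [22.375 22.   ] z87.5 [545.   36.7  87.5] z40 [549.1  35.6  40. ]
bright 28.6 303.18 240.28 [6.125 5.875] z87.5 [546.7  35.8  87.5] z40 [550.9  34.7  40. ]
bright 6.3 287.55 225.84 [2.90801263 4.25093174] z87.5 [583.9  76.6  87.5] z40 [589.7  77.4  40. ]
bright 6.0 317.7 226.14 [3.97747564 2.65165019] z87.5 [583.9  -1.6  87.5] z40 [589.7  -4.4  40. ]
bright 5920.5 302.5 254.5 [89.875 65.875] z87.5 [510.2  37.4  87.5] z40 [512.7  36.3  40. ]
bright 3011.0 303.07 254.71 [51.06165695 68.27593231] z87.5 [509.6  35.9  87.5] z40 [512.1  34.8  40. ]
pin 3.640625 219.78451359084406 270.94170243204576 [465.7 251.6  74. ]
pin 10.1328125 200.36701683371885 268.62604407607296 [471.  302.7  74. ]
pin 24.7734375 206.6408533060023 261.9955784190056 [488.3 287.   74. ]
pin 46.0078125 204.8137947868908 251.51120379804155 [515.5 293.   74. ]
rest 334.1953125 210.6120710311616 262.31969526069304 (142.93492126464844, 158.4300994873047) 71.56504821777344 [488.7 283.5  40. ] [488.7 283.6  40. ]
rest 39.65625 206.45415517467822 261.9686432886788 (57.0, 56.0) 0.0 [489.5 294.9  40. ] [489.5 295.1  40. ]
```

```bash
python3 - <<'E'
from m import *
b=S["img"]
for n,X in dict(pin=(488.3,287,74),axis=(545.2,36.5,99.5),axisring=(545.2,36.5,87.5),eye=(456.4,49.4,40)).items(): print(n,proj(S,X).round(1),proj(T,X).round(1))
for A,u,v,k in cents(b,(290,265,12,10),8,lambda c,g:g>140): print("pin",A,u,v,ray(S,u,v,74))
E
python3 - <<'E'
import cv2
from m import *
im=cv2.resize(S["img"][190:260,285:385],None,fx=8,fy=8,interpolation=cv2.INTER_CUBIC)
for X in [(488.3,287,74),(545.2,36.5,99.5),(545.2,36.5,87.5),(456.4,49.4,40),(427.2,92.5,30),(426.2,-17.5,30),(606.2,-19.3,30)]:
    u,v=proj(S,X); cv2.circle(im,(int((u-285+.5)*8),int((v-190+.5)*8)),4,(0,0,255),-1)
cv2.imwrite("pics/c3.png",im)
im=cv2.resize(S["img"][260:310,270:320],None,fx=8,fy=8,interpolation=cv2.INTER_CUBIC)
u,v=proj(S,(488.3,287,74));cv2.circle(im,(int((u-270+.5)*8),int((v-260+.5)*8)),4,(0,0,255),-1)
cv2.imwrite("pics/c4.png",im)
E
```

```text
pin [295.2 271.2] [206.6 262. ]
axis [325.4 202.7] [303.  240.5]
axisring [325.3 207.3] [302.9 240.9]
eye [357.  236.6] [297.5 275.7]
pin 94.21875 295.5713792150359 268.58630458817026 [491.93187013 278.80785481  74.        ]
```

View pics/c3.png

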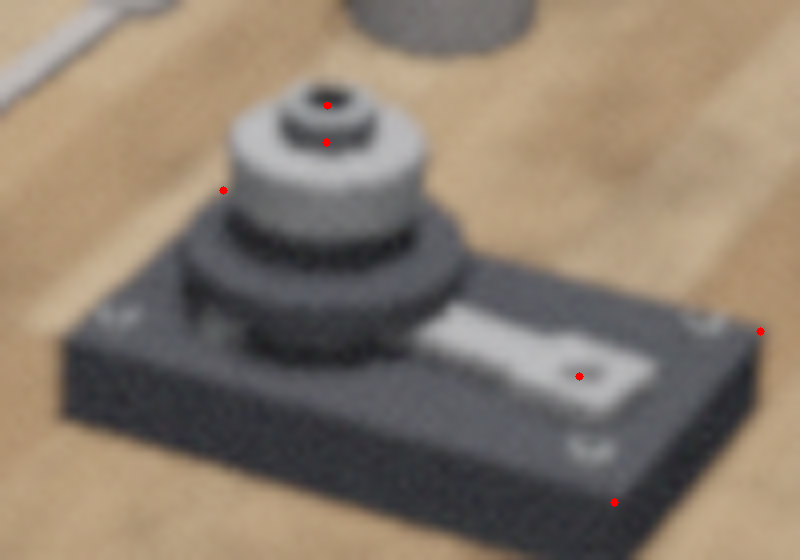

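View pics/c4.png

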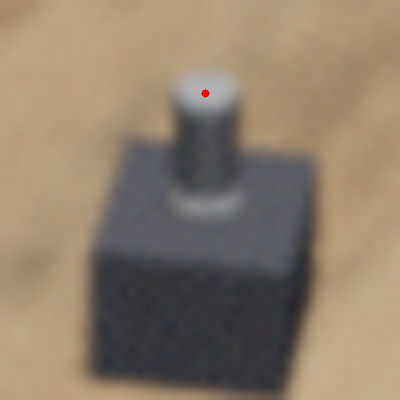

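Both views agree to about 1 mm: pin (488.3,287.0), axis (545.2,36.6), eye (456.4,49.4) at 89.5 mm from the axis (90 expected), and setting hole about (455,37.6). I turn the jaw along world y and travel.

Call:
apply_moves(moves=[{"claw": 1, "az": 0.026}, {"claw": 1, "az": 0.026}, {"claw": 1, "tx": -0.19, "ty": -0.16}, {"claw": 1, "tx": -0.19, "ty": -0.16}, {"claw": 1, "tx": -0.19, "ty": -0.16}])

```text
$.moves[0]: bad value
```

```bash
cat > g.py <<'E'
from rig import ctrl
import sys,numpy as np
from scipy.spatial.transform import Rotation as Ro
o=ctrl.get_obs(); R=Ro.from_rotvec(o["orientation"]).as_matrix()
print("t",o["time"],"p",o["ee_pos"].round(1),"yaw",np.arctan2(R[1,0],R[0,0]).round(4),"tilt",R[:2,2].round(4),"F",o["wrist_force"].round(2),"M",o["ft_torque"].round(3),"g",round(o["grip_width"],3),"q",o["qpos"].round(2))
if len(sys.argv)>3:
    d=np.array(list(map(float,sys.argv[1:4])))-o["ee_pos"]; t=R.T@d; print("tool mm",t.round(2),"frac",(t/250).round(4),"rows",np.linalg.norm(d)/62.5)
    if len(sys.argv)>4:
        y=float(sys.argv[4]); Rt=Ro.from_euler("z",y)*Ro.from_rotvec([np.pi,0,0]); print("turn frac",((Ro.from_matrix(R.T)*Rt).as_rotvec()/2/np.pi).round(4))
E
python3 g.py 488.3 287 180 -1.5708
```

```text
t 0.1 p [ 198.8 -592.2  230.7] yaw -1.247 tilt [-0.0003  0.0011] F [ 0.88 -0.42  0.53] M [ 0.026  0.019 -0.043] g 0.998 q [-1.34  0.49  1.35 -0.    1.3  -0.1 ]
tool mm [-741.33 -554.2    51.63] frac [-2.9653 -2.2168  0.2065] rows 14.83235960362139
turn frac [0.     0.0002 0.0515]
```

Call:
apply_moves(moves=[{"claw": 1, "tx": 0, "ty": 0, "tz": 0, "ax": 0, "ay": 0, "az": 0.026}, {"claw": 1, "tx": 0, "ty": 0, "tz": 0, "ax": 0, "ay": 0, "az": 0.0255}, {"claw": 1, "tx": -0.19, "ty": -0.16, "tz": 0, "ax": 0, "ay": 0, "az": 0}, {"claw": 1, "tx": -0.19, "ty": -0.16, "tz": 0, "ax": 0, "ay": 0, "az": 0}, {"claw": 1, "tx": -0.19, "ty": -0.16, "tz": 0, "ax": 0, "ay": 0, "az": 0}])

```text
time: 0.72
ee_pos: [319.6, -448.4, 231.1]
orientation: [-2.221, 2.222, 0.001]
wrist_force: [2.0, -2.4, 0.5]
grip_width: 0.998
```

```bash
python3 g.py 488.3 287 180 -1.5708
```

```text
t 0.725 p [ 319.6 -448.4  231.1] yaw -1.5711 tilt [-0.0001  0.0004] F [ 1.96 -2.44  0.49] M [ 0.014 -0.048  0.037] g 0.998 q [-1.06  0.39  1.53  0.    1.22  0.51]
tool mm [-735.42 -168.41   51.32] frac [-2.9417 -0.6737  0.2053] rows 12.099200358713246
turn frac [ 0.      0.0001 -0.0001]
```

Call:
apply_moves(moves=[{"claw": 1, "tx": -0.235, "ty": -0.055, "tz": 0.01, "ax": 0, "ay": 0, "az": 0}, {"claw": 1, "tx": -0.235, "ty": -0.055, "tz": 0.01, "ax": 0, "ay": 0, "az": 0}, {"claw": 1, "tx": -0.235, "ty": -0.055, "tz": 0.01, "ax": 0, "ay": 0, "az": 0}, {"claw": 1, "tx": -0.235, "ty": -0.055, "tz": 0.01, "ax": 0, "ay": 0, "az": 0}, {"claw": 1, "tx": -0.235, "ty": -0.055, "tz": 0.01, "ax": 0, "ay": 0, "az": 0}])

```text
time: 1.35
ee_pos: [387.5, -154.4, 218.7]
orientation: [-2.221, 2.222, -0.0]
wrist_force: [0.7, -0.2, -0.3]
grip_width: 1.001
```

Call:
apply_moves(moves=[{"claw": 1, "tx": -0.235, "ty": -0.055, "tz": 0.01, "ax": 0, "ay": 0, "az": 0}, {"claw": 1, "tx": -0.235, "ty": -0.055, "tz": 0.01, "ax": 0, "ay": 0, "az": 0}, {"claw": 1, "tx": -0.235, "ty": -0.055, "tz": 0.01, "ax": 0, "ay": 0, "az": 0}, {"claw": 1, "tx": -0.235, "ty": -0.055, "tz": 0.01, "ax": 0, "ay": 0, "az": 0}, {"claw": 1, "tx": -0.235, "ty": -0.055, "tz": 0.01, "ax": 0, "ay": 0, "az": 0}])

```text
time: 1.98
ee_pos: [456.3, 139.7, 206.2]
orientation: [-2.222, 2.221, -0.0]
wrist_force: [1.3, -0.8, 0.1]
grip_width: 1.002
```

```bash
python3 g.py 488.3 287 110 -1.5708
```

```text
t 1.975 p [456.3 139.7 206.2] yaw -1.5703 tilt [ 0.0001 -0.0001] F [ 1.31 -0.83  0.06] M [-0.029 -0.036  0.001] g 1.002 q [ 0.17  0.32  1.73 -0.    1.09  1.74]
tool mm [-147.32  -32.09   96.16] frac [-0.5893 -0.1284  0.3846] rows 2.861318897521966
turn frac [-0.     -0.      0.0001]
```

Call:
apply_moves(moves=[{"claw": 1, "tx": -0.1965, "ty": -0.0428, "tz": 0.12, "ax": 0, "ay": 0, "az": 0}, {"claw": 1, "tx": -0.1965, "ty": -0.0428, "tz": 0.12, "ax": 0, "ay": 0, "az": 0}, {"claw": 1, "tx": -0.1963, "ty": -0.0428, "tz": 0.1446, "ax": 0, "ay": 0, "az": 0}, {"claw": 1, "tx": 0, "ty": 0, "tz": 0, "ax": 0, "ay": 0, "az": 0}])

```text
time: 2.48
ee_pos: [487.2, 287.1, 107.2]
orientation: [2.223, -2.215, -0.003]
wrist_force: [0.1, -0.2, 0.0]
grip_width: 1.001
```

```bash
python3 g.py 488.3 287 47 -1.5708; python3 - <<'E'
from rig import ctrl
import cv2,numpy as np
a=ctrl.camera("top")["img"][210:300,160:260];b=ctrl.camera("scene")["img"][210:310,245:345]
cv2.imwrite("pics/d1.png",np.hstack([cv2.resize(a,(400,400)),cv2.resize(b,(400,400))]))
E
```

```text
t 2.475 p [487.2 287.1 107.2] yaw -1.5676 tilt [-0.0035 -0.0013] F [ 0.09 -0.18  0.01] M [-0.066 -0.009 -0.022] g 1.001 q [0.43 0.56 1.63 0.   0.96 1.99]
tool mm [ 1.000e-02 -1.330e+00  6.016e+01] frac [ 0.     -0.0053  0.2407] rows 0.9628453271415159
turn frac [ 0.0006 -0.0002  0.0005]
```

View pics/d1.png

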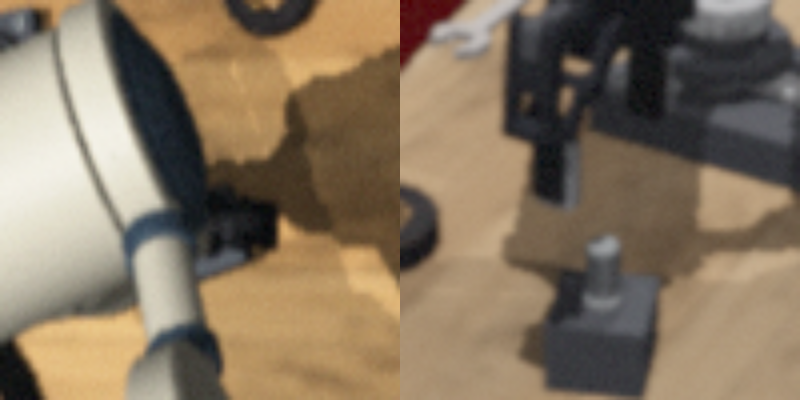

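The scene view shows the fingers straddling the pin along y, one on each side above px (603,240) of the crop. Descending.

Call:
apply_moves(moves=[{"claw": 1, "tx": 0, "ty": -0.0025, "tz": 0.12, "ax": 0, "ay": 0, "az": 0}, {"claw": 1, "tx": 0, "ty": 0, "tz": 0.06, "ax": 0, "ay": 0, "az": 0}, {"claw": 1, "tx": 0, "ty": 0, "tz": 0.05, "ax": 0, "ay": 0, "az": 0}, {"claw": 1, "tx": 0, "ty": 0, "tz": 0, "ax": 0, "ay": 0, "az": 0}])

```text
time: 3.08
ee_pos: [488.7, 284.4, 52.4]
orientation: [2.221, -2.221, -0.0]
wrist_force: [-0.4, 0.8, -0.1]
grip_width: 0.999
```

```bash
python3 g.py 488.3 287 47 -1.5708
```

```text
t 3.075 p [488.7 284.4  52.4] yaw -1.571 tilt [-0.0008 -0.0004] F [-0.39  0.78 -0.07] M [0.    0.006 0.013] g 0.999 q [ 0.42  0.64  1.67 -0.    0.83  1.99]
tool mm [-2.61  0.41  5.36] frac [-0.0104  0.0016  0.0214] rows 0.0955650638485621
turn frac [ 0.0001 -0.0001 -0.    ]
```

Call:
apply_moves(moves=[{"claw": 1, "tx": -0.0104, "ty": 0.0016, "tz": 0.02, "ax": 0, "ay": 0, "az": 0}, {"claw": 1, "tx": 0, "ty": 0, "tz": 0, "ax": 0, "ay": 0, "az": 0}, {"claw": 1, "tx": 0, "ty": 0, "tz": 0, "ax": 0, "ay": 0, "az": 0}])

```text
time: 3.45
ee_pos: [488.6, 287.6, 47.9]
orientation: [-2.222, 2.221, -0.0]
wrist_force: [-0.7, 0.5, -0.4]
grip_width: 1.001
```

```bash
python3 g.py 488.3 287 47 -1.5708
```

```text
t 3.45 p [488.6 287.6  47.9] yaw -1.5704 tilt [0.0004 0.0002] F [-0.7   0.45 -0.37] M [ 0.002 -0.026  0.005] g 1.001 q [ 0.43  0.65  1.67 -0.    0.82  2.  ]
tool mm [0.59 0.3  0.91] frac [0.0024 0.0012 0.0036] rows 0.01798242933277097
turn frac [-0.0001  0.      0.0001]
```

Call:
apply_moves(moves=[{"claw": -1, "tx": 0, "ty": 0, "tz": 0, "ax": 0, "ay": 0, "az": 0}, {"claw": -1, "tx": 0, "ty": 0, "tz": 0, "ax": 0, "ay": 0, "az": 0}, {"claw": -1, "tx": 0, "ty": 0, "tz": 0, "ax": 0, "ay": 0, "az": 0}, {"claw": -1, "tx": 0, "ty": 0, "tz": 0, "ax": 0, "ay": 0, "az": 0}, {"claw": -1, "tx": 0, "ty": 0, "tz": 0, "ax": 0, "ay": 0, "az": 0}], force=40)

```text
time: 4.08
ee_pos: [488.5, 287.5, 47.7]
orientation: [-2.222, 2.221, 0.0]
wrist_force: [-0.3, -0.2, 3.8]
grip_width: 0.174
```

```bash
python3 g.py; python3 - <<'E'
from rig import ctrl
import cv2,numpy as np
b=ctrl.camera("scene")["img"][230:310,255:335]
cv2.imwrite("pics/d2.png",cv2.resize(b,(480,480),interpolation=2))
E
```

```text
t 4.075 p [488.5 287.5  47.7] yaw -1.5707 tilt [0.0001 0.0001] F [-0.33 -0.25  3.79] M [-0.043  0.139 -0.027] g 0.174 q [0.43 0.65 1.67 0.   0.82 2.  ]
```

View pics/d2.png

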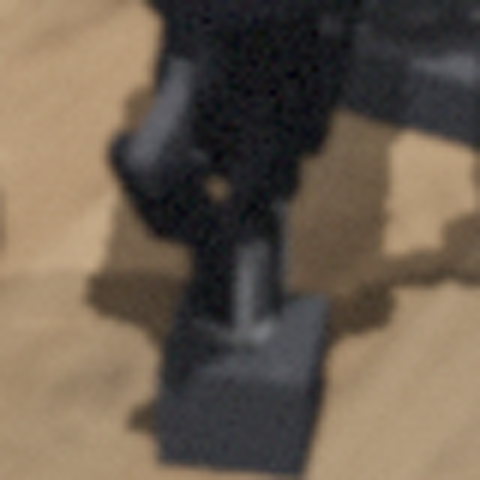

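The pin is held between the pads with an opening of about 15 mm. Lifting.

Call:
apply_moves(moves=[{"claw": -1, "tx": 0, "ty": 0, "tz": -0.04, "ax": 0, "ay": 0, "az": 0}, {"claw": -1, "tx": 0, "ty": 0, "tz": -0.14, "ax": 0, "ay": 0, "az": 0}, {"claw": -1, "tx": 0, "ty": 0, "tz": -0.14, "ax": 0, "ay": 0, "az": 0}, {"claw": -1, "tx": 0, "ty": 0, "tz": 0, "ax": 0, "ay": 0, "az": 0}])

```text
time: 4.62
ee_pos: [489.8, 288.1, 130.5]
orientation: [-2.219, 2.218, -0.003]
wrist_force: [0.5, -0.3, -1.5]
grip_width: 0.171
```

Call:
apply_moves(moves=[{"claw": -1, "tx": 0.15, "ty": 0.02, "tz": 0, "ax": 0, "ay": 0, "az": 0}, {"claw": -1, "tx": 0.22, "ty": 0.03, "tz": 0, "ax": 0, "ay": 0, "az": 0}, {"claw": -1, "tx": 0.22, "ty": 0.03, "tz": 0, "ax": 0, "ay": 0, "az": 0}, {"claw": -1, "tx": 0.22, "ty": 0.03, "tz": 0, "ax": 0, "ay": 0, "az": 0}, {"claw": -1, "tx": 0.14, "ty": 0.018, "tz": 0, "ax": 0, "ay": 0, "az": 0}])

```text
time: 5.25
ee_pos: [455.6, 47.9, 127.3]
orientation: [2.22, -2.222, -0.001]
wrist_force: [0.4, 0.3, -0.6]
grip_width: 0.17
```

Call:
apply_moves(moves=[{"claw": -1, "tx": 0, "ty": 0, "tz": 0, "ax": 0, "ay": 0, "az": 0}, {"claw": -1, "tx": 0, "ty": 0, "tz": 0, "ax": 0, "ay": 0, "az": 0}, {"claw": -1, "tx": 0, "ty": 0, "tz": 0, "ax": 0, "ay": 0, "az": 0}])

```text
time: 5.62
ee_pos: [456.6, 50.8, 127.5]
orientation: [2.223, -2.22, -0.0]
wrist_force: [-0.8, -0.3, -1.2]
grip_width: 0.171
```

```bash
python3 g.py 456.6 49.9 86 -1.5708; python3 - <<'E'
from rig import ctrl
import cv2,numpy as np
c=ctrl.camera("scene");np.savez("s1.npz",**c);b=c["img"][180:260,300:400]
cv2.imwrite("pics/d3.png",cv2.resize(b,(800,640),interpolation=2)[:600])
c=ctrl.camera("top");np.savez("t1.npz",**c);b=c["img"][210:310,250:350]
cv2.imwrite("pics/d4.png",cv2.resize(b,(600,600),interpolation=2))
E
```

```text
t 5.625 p [456.6  50.8 127.5] yaw -1.5694 tilt [-0.0001  0.0001] F [-0.8  -0.33 -1.17] M [ 0.01  -0.002 -0.022] g 0.171 q [-0.02  0.42  1.87  0.    0.86  1.55]
tool mm [9.100e-01 1.000e-02 4.151e+01] frac [0.0036 0.     0.166 ] rows 0.6643279662142648
turn frac [0.     0.     0.0002]
```

View pics/d3.png

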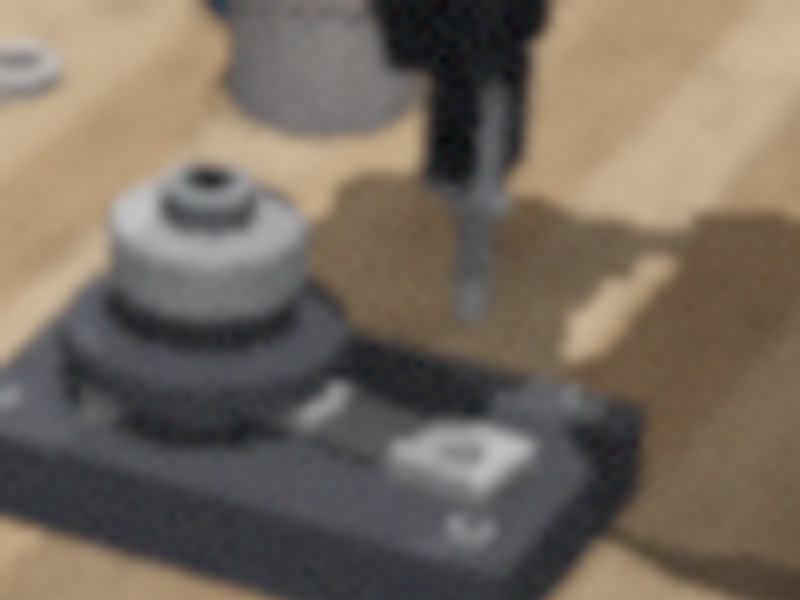

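View pics/d4.png

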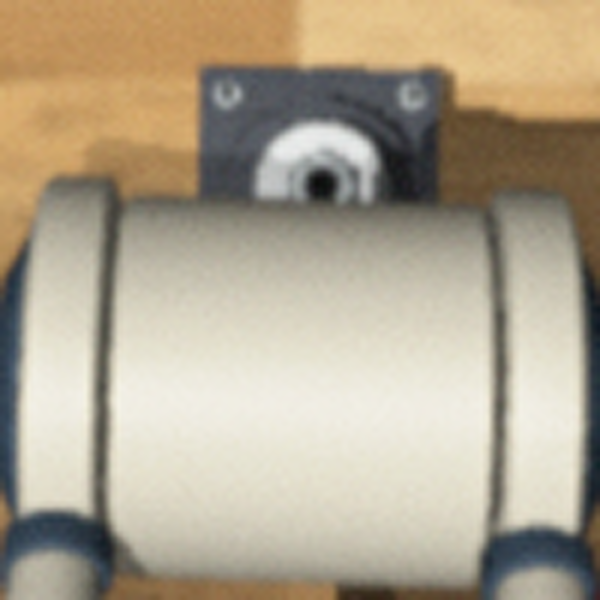

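The scene crop shows the pin tip at about (470,318) and the eye at about (463,452). I compare both with their projections to check the tilt.

```bash
python3 - <<'E'
from h import *
import cv2
S=dict(np.load("s1.npz"))
f=lambda p:((p-np.array([300,180])+.5)*8).round(1)
for z in (84,87,120,124): print(z,f(proj(S,(456.6,50.8,z))))
print("eye",f(proj(S,(456.4,49.4,40))),f(proj(S,(456.4,49.4,36))))
im=cv2.resize(S["img"][180:260,300:400],(800,640),interpolation=2)
p=lambda X:tuple(int(x) for x in f(proj(S,X)))
cv2.line(im,p((456.6,50.8,84)),p((456.6,50.8,124)),(0,0,255),1)
for s in (-5,5):
  for q in((0,s),):pass
cv2.circle(im,p((456.4,49.4,40)),3,(0,0,255),-1)
cv2.imwrite("pics/d5.png",cv2.resize(im[60:520,360:660],None,fx=1.3,fy=1.3))
E
```

```text
84 [466.7 324. ]
87 [467.3 314.7]
120 [474.4 210.6]
124 [475.3 197.8]
eye [460.  456.4] [459.2 468.4]
```

View pics/d5.png

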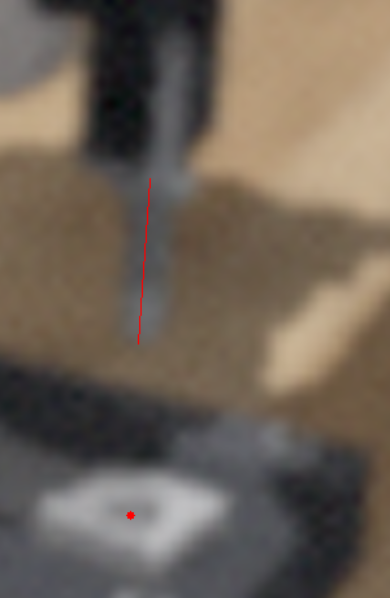

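Call:
apply_moves(moves=[{"claw": -1, "tx": 0.0036, "ty": 0, "tz": 0.09, "ax": 0, "ay": 0, "az": 0}, {"claw": -1, "tx": 0, "ty": 0, "tz": 0.065, "ax": 0, "ay": 0, "az": 0}, {"claw": -1, "tx": 0, "ty": 0, "tz": 0, "ax": 0, "ay": 0, "az": 0}, {"claw": -1, "tx": 0, "ty": 0, "tz": 0, "ax": 0, "ay": 0, "az": 0}, {"claw": -1, "tx": 0, "ty": 0, "tz": 0, "ax": 0, "ay": 0, "az": 0}])

```text
time: 6.35
ee_pos: [456.9, 49.2, 89.5]
orientation: [-2.221, 2.22, -0.001]
wrist_force: [-0.6, 0.7, -0.0]
grip_width: 0.173
```

```bash
python3 g.py 456.6 49.9 79 -1.5708; python3 - <<'E'
from rig import ctrl
import cv2,numpy as np
from h import *
S=c=ctrl.camera("scene")
im=cv2.resize(c["img"][200:260,330:390],(600,600),interpolation=2)
f=lambda p:((p-np.array([330,200])+.5)*10)
for X in [(456.4,49.4,40),(456.6,49.9,45),(456.6,49.9,80)]:
  cv2.circle(im,tuple(int(x) for x in f(proj(S,X))),2,(0,0,255),-1)
cv2.imwrite("pics/d6.png",im)
E
```

```text
t 6.35 p [456.9  49.2  89.5] yaw -1.5704 tilt [ 0.001 -0.   ] F [-0.6   0.73 -0.04] M [-0.081 -0.01  -0.034] g 0.173 q [-0.02  0.48  1.9   0.    0.76  1.55]
tool mm [-0.72  0.33 10.48] frac [-0.0029  0.0013  0.0419] rows 0.16819767648401718
turn frac [-0.0002 -0.      0.0001]
```

View pics/d6.png

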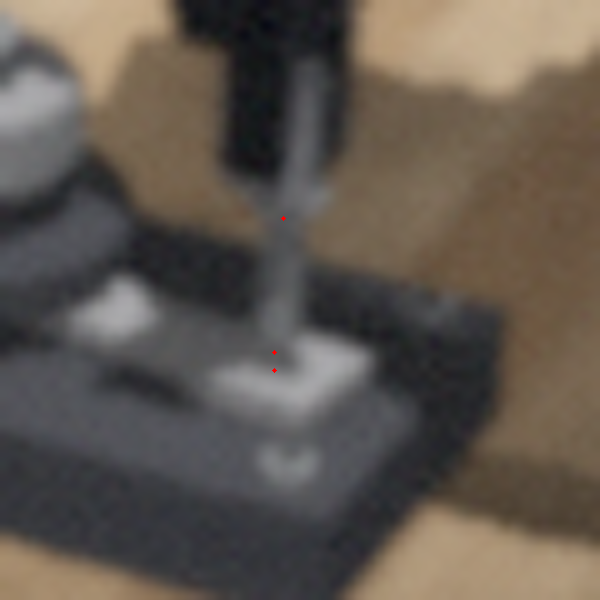

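The pin tip at (278,345) lines up with the dark eye at about (283,360). Slow descent.

Call:
apply_moves(moves=[{"claw": -1, "tx": 0, "ty": 0, "tz": 0.01, "ax": 0, "ay": 0, "az": 0}, {"claw": -1, "tx": 0, "ty": 0, "tz": 0.01, "ax": 0, "ay": 0, "az": 0}, {"claw": -1, "tx": 0, "ty": 0, "tz": 0.008, "ax": 0, "ay": 0, "az": 0}])

```text
time: 6.78
ee_pos: [456.5, 49.0, 81.7]
orientation: [2.222, -2.221, -0.0]
wrist_force: [0.9, -0.4, -1.1]
grip_width: 0.173
```

```bash
python3 g.py 456.6 49.9 79 -1.5708
```

```text
t 6.775 p [456.5  49.   81.7] yaw -1.5707 tilt [-0.0002 -0.    ] F [ 0.91 -0.38 -1.07] M [-0.061  0.022 -0.019] g 0.173 q [-0.02  0.5   1.91 -0.    0.74  1.55]
tool mm [-0.87 -0.13  2.68] frac [-0.0035 -0.0005  0.0107] rows 0.04521993360219385
turn frac [ 0. -0.  0.]
```

Call:
apply_moves(moves=[{"claw": -1, "tx": 0, "ty": 0, "tz": 0.007, "ax": 0, "ay": 0, "az": 0}, {"claw": -1, "tx": 0, "ty": 0, "tz": 0.008, "ax": 0, "ay": 0, "az": 0}, {"claw": -1, "tx": 0, "ty": 0, "tz": 0, "ax": 0, "ay": 0, "az": 0}])

```text
time: 7.15
ee_pos: [456.5, 49.1, 78.0]
orientation: [2.222, -2.221, -0.0]
wrist_force: [0.1, -0.3, 0.0]
grip_width: 0.167
```

```bash
python3 g.py 455.2 37.6 78 -1.5708
```

```text
t 7.15 p [456.5  49.1  78. ] yaw -1.5706 tilt [-0.0003  0.    ] F [ 0.14 -0.32  0.01] M [ 0.019 -0.02  -0.026] g 0.167 q [-0.02  0.5   1.91  0.    0.73  1.55]
tool mm [11.47  1.26 -0.03] frac [ 0.0459  0.005  -0.0001] rows 0.18458218403849244
turn frac [0.0001 0.     0.    ]
```

The pin is in the eye with no load. I carry the lever to the hole.

Call:
apply_moves(moves=[{"claw": -1, "tx": 0.012, "ty": 0.0015, "tz": 0, "ax": 0, "ay": 0, "az": 0}, {"claw": -1, "tx": 0.012, "ty": 0.0012, "tz": 0, "ax": 0, "ay": 0, "az": 0}, {"claw": -1, "tx": 0.012, "ty": 0.0008, "tz": 0, "ax": 0, "ay": 0, "az": 0}, {"claw": -1, "tx": 0.01, "ty": 0.0, "tz": 0, "ax": 0, "ay": 0, "az": 0}, {"claw": -1, "tx": 0, "ty": 0, "tz": 0, "ax": 0, "ay": 0, "az": 0}])

```text
time: 7.78
ee_pos: [455.7, 37.3, 78.1]
orientation: [2.221, -2.221, 0.0]
wrist_force: [-0.6, 0.6, -0.5]
grip_width: 0.174
```

```bash
python3 g.py 455.2 37.6 78 -1.5708; python3 - <<'E'
from rig import ctrl
import cv2,numpy as np
from h import *
S=c=ctrl.camera("scene");np.savez("s2.npz",**c)
im=cv2.resize(c["img"][195:265,310:390],(800,700),interpolation=2)[:600]
f=lambda p:((p-np.array([310,195])+.5)*10)
for X in [(455.2,37.6,40),(455.2,37.6,45),(455.2,37.6,70)]:
  cv2.circle(im,tuple(int(x) for x in f(proj(S,X))),2,(0,0,255),-1)
cv2.imwrite("pics/d7.png",im)
E
```

```text
t 7.775 p [455.7  37.3  78.1] yaw -1.5708 tilt [-0.     -0.0001] F [-0.63  0.61 -0.46] M [-0.025 -0.002 -0.017] g 0.174 q [-0.05  0.5   1.92 -0.    0.72  1.52]
tool mm [-0.26  0.48  0.13] frac [-0.0011  0.0019  0.0005] rows 0.009029867610202394
turn frac [ 0. -0. -0.]
```

View pics/d7.png

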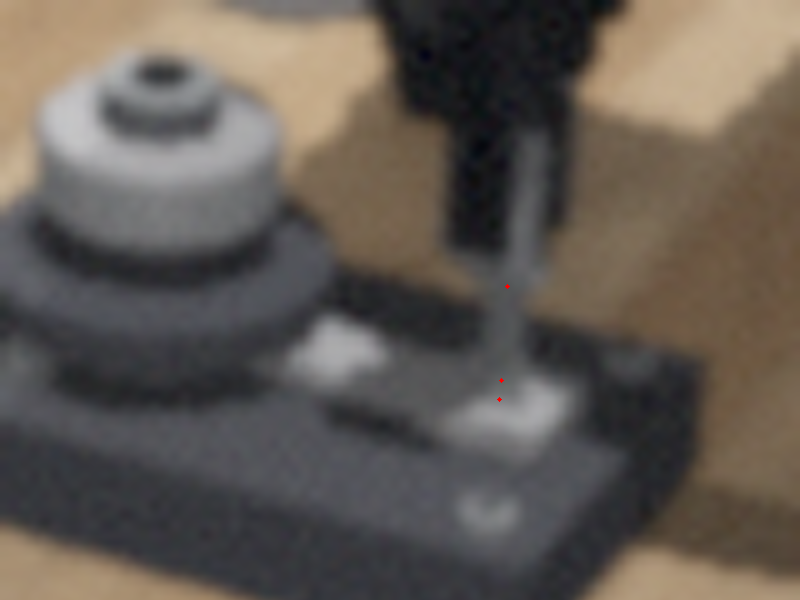

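The lever followed the pin; the pin is at px (505,350) beside the marked hole line. Probing down in small steps.

Call:
apply_moves(moves=[{"claw": -1, "tx": 0, "ty": 0, "tz": 0.01, "ax": 0, "ay": 0, "az": 0}, {"claw": -1, "tx": 0, "ty": 0, "tz": 0.01, "ax": 0, "ay": 0, "az": 0}, {"claw": -1, "tx": 0, "ty": 0, "tz": 0.006, "ax": 0, "ay": 0, "az": 0}, {"claw": -1, "tx": 0, "ty": 0, "tz": 0, "ax": 0, "ay": 0, "az": 0}])

```text
time: 8.32
ee_pos: [455.6, 37.6, 71.5]
orientation: [2.222, -2.221, -0.0]
wrist_force: [0.8, 1.0, -1.3]
grip_width: 0.169
```

```bash
python3 g.py
```

```text
t 8.325 p [455.6  37.6  71.5] yaw -1.5705 tilt [-0.0003  0.    ] F [ 0.77  1.04 -1.35] M [ 0.013 -0.013  0.003] g 0.169 q [-0.05  0.52  1.92  0.    0.71  1.52]
```

Call:
apply_moves(moves=[{"claw": -1, "tx": 0, "ty": 0, "tz": 0.008, "ax": 0, "ay": 0, "az": 0}, {"claw": -1, "tx": 0, "ty": 0, "tz": 0.008, "ax": 0, "ay": 0, "az": 0}, {"claw": -1, "tx": 0, "ty": 0, "tz": 0, "ax": 0, "ay": 0, "az": 0}])

```text
time: 8.7
ee_pos: [455.6, 37.6, 67.5]
orientation: [2.222, -2.221, -0.0]
wrist_force: [0.2, 0.5, -1.3]
grip_width: 0.17
```

```bash
python3 g.py
```

```text
t 8.7 p [455.6  37.6  67.5] yaw -1.5706 tilt [-0.0003  0.    ] F [ 0.21  0.46 -1.29] M [-0.014 -0.045  0.024] g 0.17 q [-0.05  0.52  1.92  0.    0.69  1.52]
```

Call:
apply_moves(moves=[{"claw": -1, "tx": 0, "ty": 0, "tz": 0.016, "ax": 0, "ay": 0, "az": 0}, {"claw": -1, "tx": 0, "ty": 0, "tz": 0.016, "ax": 0, "ay": 0, "az": 0}, {"claw": -1, "tx": 0, "ty": 0, "tz": 0.016, "ax": 0, "ay": 0, "az": 0}, {"claw": -1, "tx": 0, "ty": 0, "tz": 0.01, "ax": 0, "ay": 0, "az": 0}, {"claw": -1, "tx": 0, "ty": 0, "tz": 0, "ax": 0, "ay": 0, "az": 0}])

```text
time: 9.32
ee_pos: [455.6, 37.6, 52.9]
orientation: [2.221, -2.221, -0.0]
wrist_force: [0.4, 0.2, -0.1]
grip_width: 0.173
```

```bash
python3 g.py
```

```text
t 9.325 p [455.6  37.6  52.9] yaw -1.5706 tilt [-0.0004  0.    ] F [ 0.41  0.17 -0.13] M [ 0.027 -0.02   0.015] g 0.173 q [-0.05  0.55  1.94  0.    0.66  1.52]
```

Going to near home: 4.4 mm more.

Call:
apply_moves(moves=[{"claw": -1, "tx": 0, "ty": 0, "tz": 0.008, "ax": 0, "ay": 0, "az": 0}, {"claw": -1, "tx": 0, "ty": 0, "tz": 0.006, "ax": 0, "ay": 0, "az": 0}, {"claw": -1, "tx": 0, "ty": 0, "tz": 0.004, "ax": 0, "ay": 0, "az": 0}, {"claw": -1, "tx": 0, "ty": 0, "tz": 0, "ax": 0, "ay": 0, "az": 0}])

```text
time: 9.82
ee_pos: [455.7, 37.5, 48.6]
orientation: [2.222, -2.221, -0.0]
wrist_force: [0.4, -0.3, -1.9]
grip_width: 0.17
```

```bash
python3 g.py
```

```text
t 9.825 p [455.7  37.5  48.6] yaw -1.5707 tilt [-0.0001  0.    ] F [ 0.39 -0.33 -1.91] M [-0.026  0.021 -0.052] g 0.17 q [-0.05  0.56  1.94  0.    0.64  1.52]
```

Call:
apply_moves(moves=[{"claw": -1, "tx": 0, "ty": 0, "tz": 0.003, "ax": 0, "ay": 0, "az": 0}, {"claw": -1, "tx": 0, "ty": 0, "tz": 0, "ax": 0, "ay": 0, "az": 0}])

```text
time: 10.07
ee_pos: [455.7, 37.6, 47.9]
orientation: [2.222, -2.221, -0.0]
wrist_force: [-0.7, 0.4, -1.2]
grip_width: 0.169
```

Call:
apply_moves(moves=[{"claw": -1, "tx": 0, "ty": 0, "tz": 0.002, "ax": 0, "ay": 0, "az": 0}, {"claw": -1, "tx": 0, "ty": 0, "tz": 0, "ax": 0, "ay": 0, "az": 0}])

```text
time: 10.32
ee_pos: [455.7, 37.6, 47.6]
orientation: [-2.222, 2.221, -0.0]
wrist_force: [-1.8, -0.3, 7.3]
grip_width: 0.169
```

Contact at 7 N exactly at the expected height, so the collar is on the lever. Release and rise.

Call:
apply_moves(moves=[{"claw": 0, "tx": 0, "ty": 0, "tz": 0, "ax": 0, "ay": 0, "az": 0}, {"claw": 0, "tx": 0, "ty": 0, "tz": 0, "ax": 0, "ay": 0, "az": 0}, {"claw": 0, "tx": 0, "ty": 0, "tz": 0, "ax": 0, "ay": 0, "az": 0}, {"claw": 0, "tx": 0, "ty": 0, "tz": 0, "ax": 0, "ay": 0, "az": 0}])

```text
time: 10.82
ee_pos: [455.7, 37.6, 47.3]
orientation: [2.222, -2.221, -0.0]
wrist_force: [0.1, -0.7, 0.1]
grip_width: 0.498
```

Call:
apply_moves(moves=[{"claw": 0, "tx": 0, "ty": 0, "tz": -0.04, "ax": 0, "ay": 0, "az": 0}, {"claw": 0, "tx": 0, "ty": 0, "tz": -0.2, "ax": 0, "ay": 0, "az": 0}, {"claw": 1, "tx": 0, "ty": 0, "tz": -0.16, "ax": 0, "ay": 0, "az": 0}, {"claw": 1, "tx": 0, "ty": 0, "tz": -0.0, "ax": 0, "ay": 0, "az": -0.029}, {"claw": 1, "tx": 0, "ty": 0, "tz": 0, "ax": 0, "ay": 0, "az": -0.029}])

```text
time: 11.45
ee_pos: [455.9, 37.6, 148.6]
orientation: [-2.592, 1.774, -0.002]
wrist_force: [-0.6, 0.6, -0.9]
grip_width: 1.0
```

```bash
python3 g.py; python3 - <<'E'
from rig import ctrl
import cv2,numpy as np
from h import *
S=c=ctrl.camera("scene");np.savez("s3.npz",**c)
im=cv2.resize(c["img"][195:265,310:390],(800,700),interpolation=2)[:600]
f=lambda p:((p-np.array([310,195])+.5)*10)
for X in [(455.2,37.6,44),(455.2,37.6,74)]:
  cv2.circle(im,tuple(int(x) for x in f(proj(S,X))),2,(0,0,255),-1)
cv2.imwrite("pics/d8.png",im)
E
```

```text
t 11.45 p [455.9  37.6 148.6] yaw -1.2002 tilt [ 0.0018 -0.0001] F [-0.56  0.55 -0.85] M [ 0.059 -0.023 -0.05 ] g 1.0 q [-0.05  0.38  1.85  0.    0.91  1.15]
```

View pics/d8.png

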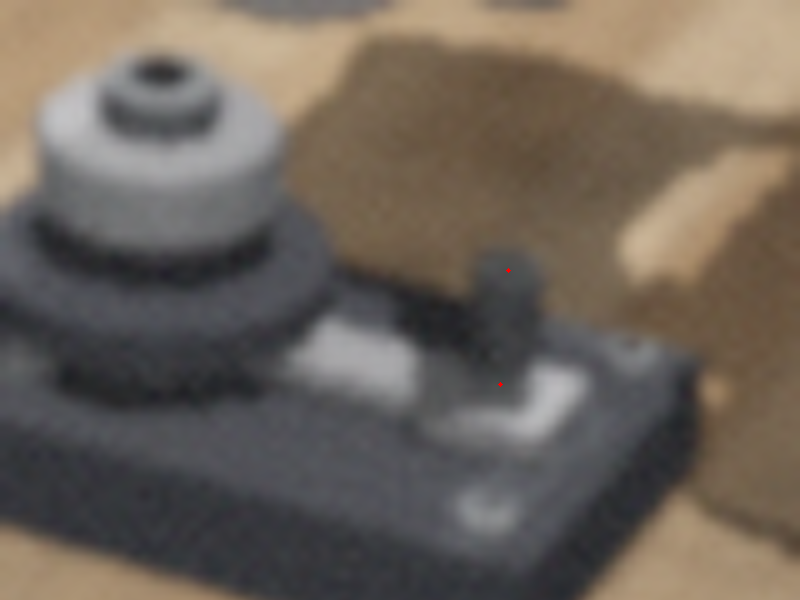

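The pin is home: its head top is at (505,262), matching the z = 74 mm projection. I turn the gripper for a long clockwise stroke and move above the ring.

Call:
apply_moves(moves=[{"claw": 1, "tx": 0, "ty": 0, "tz": 0, "ax": 0, "ay": 0, "az": -0.029}, {"claw": 1, "tx": 0, "ty": 0, "tz": 0, "ax": 0, "ay": 0, "az": -0.029}, {"claw": 1, "tx": 0, "ty": 0, "tz": 0, "ax": 0, "ay": 0, "az": -0.029}, {"claw": 1, "tx": 0, "ty": 0, "tz": 0, "ax": 0, "ay": 0, "az": -0.029}, {"claw": 1, "tx": 0, "ty": 0, "tz": 0, "ax": 0, "ay": 0, "az": -0.029}])

```text
time: 12.12
ee_pos: [455.6, 37.6, 147.8]
orientation: [-3.108, 0.458, -0.0]
wrist_force: [0.4, 0.1, -0.3]
grip_width: 1.002
```

Call:
apply_moves(moves=[{"claw": 1, "tx": 0, "ty": 0, "tz": 0, "ax": 0, "ay": 0, "az": -0.029}, {"claw": 1, "tx": 0, "ty": 0, "tz": 0, "ax": 0, "ay": 0, "az": 0}])

```text
time: 12.38
ee_pos: [455.6, 37.6, 147.7]
orientation: [-3.136, 0.182, -0.0]
wrist_force: [0.3, 0.6, -0.5]
grip_width: 0.999
```

```bash
python3 g.py 545.4 36.7 115 -0.1
```

```text
t 12.375 p [455.6  37.6 147.7] yaw -0.1162 tilt [0.0002 0.    ] F [ 0.35  0.57 -0.48] M [0.041 0.02  0.003] g 0.999 q [-0.05  0.38  1.85  0.    0.91  0.07]
tool mm [89.26 -9.55 32.73] frac [ 0.357  -0.0382  0.1309] rows 1.5288219821944566
turn frac [-0.     -0.     -0.0026]
```

Call:
apply_moves(moves=[{"claw": 1, "tx": 0.178, "ty": -0.019, "tz": 0, "ax": 0, "ay": 0, "az": 0}, {"claw": 1, "tx": 0.179, "ty": -0.0192, "tz": 0.03, "ax": 0, "ay": 0, "az": 0}, {"claw": 1, "tx": 0, "ty": 0, "tz": 0.1, "ax": 0, "ay": 0, "az": 0}, {"claw": 1, "tx": 0, "ty": 0, "tz": 0, "ax": 0, "ay": 0, "az": 0}, {"claw": 1, "tx": 0, "ty": 0, "tz": 0, "ax": 0, "ay": 0, "az": 0}])

```text
time: 13.0
ee_pos: [545.2, 37.0, 115.6]
orientation: [-3.136, 0.182, 0.0]
wrist_force: [-0.7, -0.4, -0.2]
grip_width: 1.001
```

```bash
python3 g.py 545.4 36.7 64 -0.1; python3 - <<'E'
from rig import ctrl
import cv2,numpy as np
c=ctrl.camera("scene")
cv2.imwrite("pics/e1.png",cv2.resize(c["img"][160:260,270:390],(720,600),interpolation=2))
E
```

```text
t 13.0 p [545.2  37.  115.6] yaw -0.1157 tilt [-0.0001  0.    ] F [-0.68 -0.36 -0.19] M [-0.017 -0.032 -0.046] g 1.001 q [-0.04  0.53  1.67  0.    0.94  0.07]
tool mm [ 0.28  0.28 51.59] frac [0.0011 0.0011 0.2063] rows 0.8254026195938953
turn frac [-0.      0.     -0.0025]
```

View pics/e1.png

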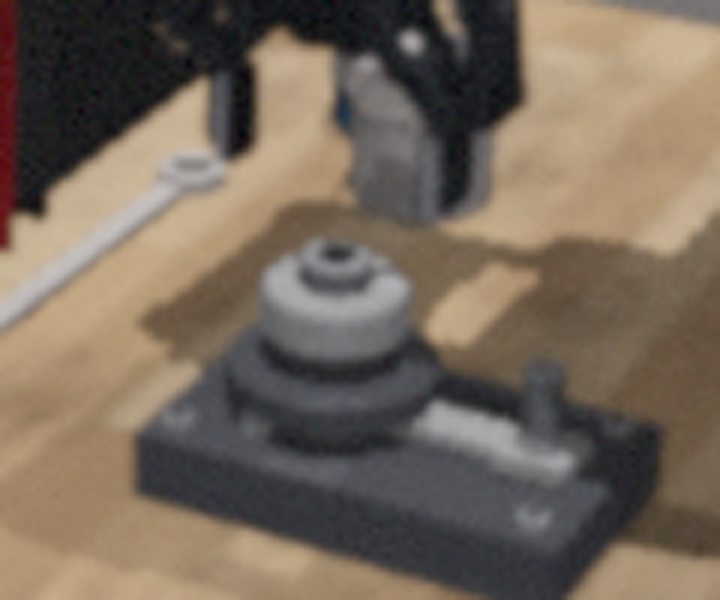

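The fingers straddle the ring along x and the pin stands at (543,395). Descending.

Call:
apply_moves(moves=[{"claw": 1, "tx": 0.001, "ty": 0.001, "tz": 0.1, "ax": 0, "ay": 0, "az": 0}, {"claw": 1, "tx": 0, "ty": 0, "tz": 0.08, "ax": 0, "ay": 0, "az": 0}, {"claw": 1, "tx": 0, "ty": 0, "tz": 0.044, "ax": 0, "ay": 0, "az": 0}, {"claw": 1, "tx": 0, "ty": 0, "tz": 0, "ax": 0, "ay": 0, "az": 0}, {"claw": 1, "tx": 0, "ty": 0, "tz": 0, "ax": 0, "ay": 0, "az": 0}])

```text
time: 13.68
ee_pos: [546.1, 36.7, 59.7]
orientation: [-3.137, 0.178, -0.002]
wrist_force: [-1.0, 0.3, -0.0]
grip_width: 1.0
```

```bash
python3 g.py 545.4 36.7 59 -0.1
```

```text
t 13.675 p [546.1  36.7  59.7] yaw -0.1131 tilt [ 0.0011 -0.    ] F [-0.95  0.29 -0.04] M [-0.041 -0.047  0.001] g 1.0 q [-0.04  0.61  1.71  0.    0.82  0.07]
tool mm [-0.67  0.08  0.7 ] frac [-0.0027  0.0003  0.0028] rows 0.015565648583573339
turn frac [-0.     -0.0002 -0.0021]
```

Closing on the ring.

Call:
apply_moves(moves=[{"claw": -1, "tx": -0.002, "ty": 0, "tz": 0, "ax": 0, "ay": 0, "az": 0}, {"claw": -1, "tx": 0, "ty": 0, "tz": 0, "ax": 0, "ay": 0, "az": 0}, {"claw": -1, "tx": 0, "ty": 0, "tz": 0, "ax": 0, "ay": 0, "az": 0}, {"claw": -1, "tx": 0, "ty": 0, "tz": 0, "ax": 0, "ay": 0, "az": 0}], force=60)

```text
time: 14.18
ee_pos: [543.5, 37.0, 59.8]
orientation: [-3.137, 0.177, 0.004]
wrist_force: [-12.1, 1.5, 25.8]
grip_width: 0.659
```

```bash
python3 g.py; python3 - <<'E'
from rig import ctrl
import cv2,numpy as np
c=ctrl.camera("scene")
cv2.imwrite("pics/e2.png",cv2.resize(c["img"][160:260,270:390],(720,600),interpolation=2))
E
```

```text
t 14.175 p [543.5  37.   59.8] yaw -0.1128 tilt [-0.0024  0.0002] F [-12.1    1.55  25.8 ] M [0.324 2.556 0.098] g 0.659 q [-0.04  0.61  1.71  0.    0.82  0.07]
```

View pics/e2.png

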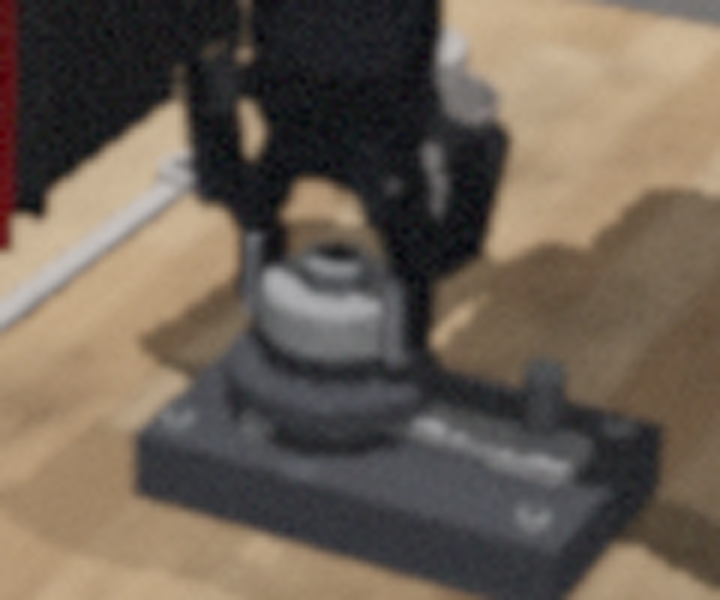

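Held at a 56 mm opening on the ring, but with side load: Fx -12, Fz +26. I relieve it by shifting the commanded pose.

Call:
apply_moves(moves=[{"claw": -1, "tx": -0.006, "ty": 0, "tz": -0.004, "ax": 0, "ay": 0, "az": 0}, {"claw": -1, "tx": 0, "ty": 0, "tz": 0, "ax": 0, "ay": 0, "az": 0}, {"claw": -1, "tx": 0, "ty": 0, "tz": 0, "ax": 0, "ay": 0, "az": 0}])

```text
time: 14.6
ee_pos: [543.4, 37.0, 60.2]
orientation: [-3.137, 0.177, 0.001]
wrist_force: [-3.8, 1.0, 9.9]
grip_width: 0.657
```

```bash
python3 g.py
```

```text
t 14.6 p [543.4  37.   60.2] yaw -0.1129 tilt [-0.0005  0.0001] F [-3.79  1.03  9.85] M [0.224 1.083 0.039] g 0.657 q [-0.04  0.61  1.72  0.    0.81  0.07]
```

Call:
apply_moves(moves=[{"claw": -1, "tx": -0.002, "ty": 0, "tz": -0.002, "ax": 0, "ay": 0, "az": 0}, {"claw": -1, "tx": 0, "ty": 0, "tz": 0, "ax": 0, "ay": 0, "az": 0.01}, {"claw": -1, "tx": 0, "ty": 0, "tz": 0, "ax": 0, "ay": 0, "az": 0.01}, {"claw": -1, "tx": 0, "ty": 0, "tz": 0, "ax": 0, "ay": 0, "az": 0.01}, {"claw": -1, "tx": 0, "ty": 0, "tz": 0, "ax": 0, "ay": 0, "az": 0}])

```text
time: 15.22
ee_pos: [543.4, 37.1, 60.4]
orientation: [-3.106, 0.471, -0.0]
wrist_force: [1.5, 1.2, -1.6]
grip_width: 0.653
```

```bash
python3 g.py; python3 - <<'E'
from rig import ctrl
import cv2,numpy as np
c=ctrl.camera("scene")
cv2.imwrite("pics/e3.png",cv2.resize(c["img"][160:260,270:390],(720,600),interpolation=2))
E
```

```text
t 15.225 p [543.4  37.1  60.4] yaw -0.3011 tilt [0.0003 0.0001] F [ 1.5   1.22 -1.64] M [0.358 0.307 0.002] g 0.653 q [-0.04  0.61  1.72  0.    0.81  0.26]
```

View pics/e3.png

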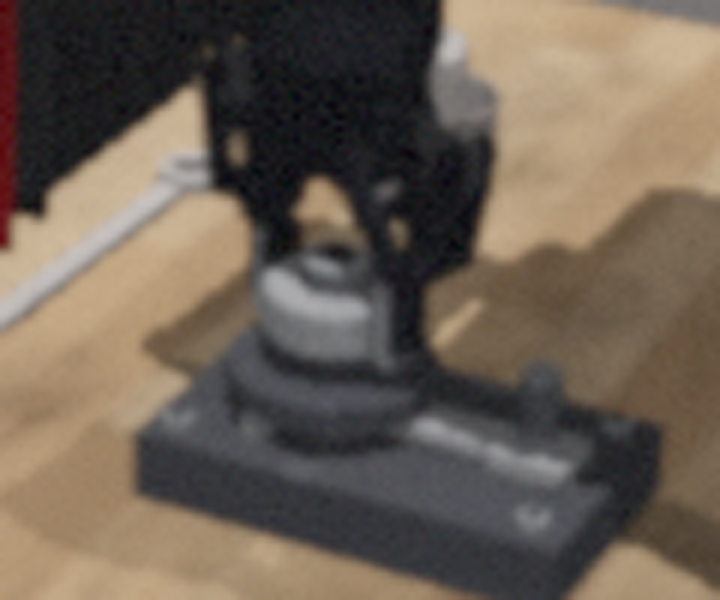

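Call:
apply_moves(moves=[{"claw": -1, "tx": 0, "ty": 0, "tz": 0, "ax": 0, "ay": 0, "az": 0.008}, {"claw": -1, "tx": 0, "ty": 0, "tz": 0, "ax": 0, "ay": 0, "az": 0.008}])

```text
time: 15.52
ee_pos: [543.4, 37.1, 60.4]
orientation: [-3.078, 0.627, -0.001]
wrist_force: [2.6, 1.6, -0.6]
grip_width: 0.654
```

```bash
python3 g.py
```

```text
t 15.525 p [543.4  37.1  60.4] yaw -0.4019 tilt [0.0004 0.0001] F [ 2.64  1.62 -0.57] M [0.357 0.156 0.101] g 0.654 q [-0.04  0.61  1.72  0.    0.81  0.36]
```

Call:
apply_moves(moves=[{"claw": -1, "tx": 0, "ty": 0, "tz": 0, "ax": 0, "ay": 0, "az": 0.004}, {"claw": -1, "tx": 0, "ty": 0, "tz": 0, "ax": 0, "ay": 0, "az": 0.004}])

```text
time: 15.78
ee_pos: [543.4, 37.0, 60.4]
orientation: [-3.061, 0.704, -0.001]
wrist_force: [4.0, 2.9, -3.3]
grip_width: 0.655
```

```bash
python3 g.py
```

```text
t 15.775 p [543.4  37.   60.4] yaw -0.4523 tilt [0.0004 0.0001] F [ 3.98  2.86 -3.31] M [ 0.461 -0.049  0.156] g 0.655 q [-0.04  0.61  1.72  0.    0.81  0.41]
```

Call:
apply_moves(moves=[{"claw": -1, "tx": 0, "ty": 0, "tz": 0, "ax": 0, "ay": 0, "az": 0.004}, {"claw": -1, "tx": 0, "ty": 0, "tz": 0, "ax": 0, "ay": 0, "az": 0.004}])

```text
time: 16.02
ee_pos: [543.4, 37.0, 60.4]
orientation: [-3.042, 0.783, -0.001]
wrist_force: [4.3, 1.9, -4.0]
grip_width: 0.653
```

```bash
python3 g.py
```

```text
t 16.025 p [543.4  37.   60.4] yaw -0.5038 tilt [0.0004 0.0001] F [ 4.34  1.87 -3.99] M [ 0.538 -0.318  0.108] g 0.653 q [-0.04  0.61  1.72  0.    0.81  0.46]
```

Call:
apply_moves(moves=[{"claw": -1, "tx": 0, "ty": 0, "tz": 0, "ax": 0, "ay": 0, "az": 0.004}, {"claw": -1, "tx": 0, "ty": 0, "tz": 0, "ax": 0, "ay": 0, "az": 0.004}])

```text
time: 16.27
ee_pos: [543.4, 37.0, 60.4]
orientation: [-3.022, 0.859, -0.001]
wrist_force: [4.9, 2.9, -4.4]
grip_width: 0.656
```

```bash
python3 g.py
```

```text
t 16.275 p [543.4  37.   60.4] yaw -0.5542 tilt [0.0005 0.    ] F [ 4.88  2.89 -4.42] M [ 0.552 -0.429  0.158] g 0.656 q [-0.04  0.61  1.72  0.    0.81  0.51]
```

Call:
apply_moves(moves=[{"claw": -1, "tx": 0, "ty": 0, "tz": 0, "ax": 0, "ay": 0, "az": 0.003}, {"claw": -1, "tx": 0, "ty": 0, "tz": 0, "ax": 0, "ay": 0, "az": 0.003}])

```text
time: 16.52
ee_pos: [543.5, 37.0, 60.4]
orientation: [-3.005, 0.916, -0.001]
wrist_force: [4.8, 1.7, -5.1]
grip_width: 0.658
```

```bash
python3 g.py
```

```text
t 16.525 p [543.5  37.   60.4] yaw -0.5915 tilt [ 0.0005 -0.0001] F [ 4.8   1.66 -5.06] M [ 0.629 -0.432  0.509] g 0.658 q [-0.04  0.61  1.72 -0.    0.81  0.55]
```

The moment is rising (0.51), so the seat is reached. Small steps now.

Call:
apply_moves(moves=[{"claw": -1, "tx": 0, "ty": 0, "tz": 0, "ax": 0, "ay": 0, "az": 0.001}, {"claw": -1, "tx": 0, "ty": 0, "tz": 0, "ax": 0, "ay": 0, "az": 0}])

```text
time: 16.77
ee_pos: [543.4, 37.0, 60.4]
orientation: [-3.003, 0.924, -0.001]
wrist_force: [4.5, 2.3, -4.6]
grip_width: 0.657
```

```bash
python3 g.py
```

```text
t 16.775 p [543.4  37.   60.4] yaw -0.5971 tilt [ 0.0004 -0.0001] F [ 4.47  2.3  -4.62] M [ 0.599 -0.427  0.466] g 0.657 q [-0.04  0.61  1.72 -0.    0.81  0.56]
```

Call:
apply_moves(moves=[{"claw": -1, "tx": 0, "ty": 0, "tz": 0, "ax": 0, "ay": 0, "az": 0.0015}, {"claw": -1, "tx": 0, "ty": 0, "tz": 0, "ax": 0, "ay": 0, "az": 0.0}])

```text
time: 17.02
ee_pos: [543.5, 37.0, 60.4]
orientation: [-2.998, 0.938, -0.001]
wrist_force: [5.8, 1.6, -3.5]
grip_width: 0.655
```

```bash
python3 g.py
```

```text
t 17.025 p [543.5  37.   60.4] yaw -0.6065 tilt [ 0.0006 -0.0001] F [ 5.85  1.59 -3.51] M [ 0.573 -0.468  0.609] g 0.655 q [-0.04  0.61  1.72 -0.    0.81  0.56]
```

Call:
apply_moves(moves=[{"claw": -1, "tx": 0, "ty": 0, "tz": 0, "ax": 0, "ay": 0, "az": 0.0015}, {"claw": -1, "tx": 0, "ty": 0, "tz": 0, "ax": 0, "ay": 0, "az": 0.0015}, {"claw": -1, "tx": 0, "ty": 0, "tz": 0, "ax": 0, "ay": 0, "az": 0.0}])

```text
time: 17.4
ee_pos: [543.5, 37.0, 60.4]
orientation: [2.989, -0.966, 0.001]
wrist_force: [5.1, 1.3, -4.3]
grip_width: 0.658
```

```bash
python3 g.py
```

```text
t 17.4 p [543.5  37.   60.4] yaw -0.6251 tilt [ 0.0005 -0.0002] F [ 5.05  1.27 -4.27] M [ 0.57  -0.464  0.809] g 0.658 q [-0.04  0.61  1.72 -0.    0.81  0.58]
```

Call:
apply_moves(moves=[{"claw": -1, "tx": 0, "ty": 0, "tz": 0, "ax": 0, "ay": 0, "az": 0.0012}, {"claw": -1, "tx": 0, "ty": 0, "tz": 0, "ax": 0, "ay": 0, "az": 0}, {"claw": -1, "tx": 0, "ty": 0, "tz": 0, "ax": 0, "ay": 0, "az": 0}])

```text
time: 17.77
ee_pos: [543.5, 37.0, 60.4]
orientation: [2.986, -0.977, 0.001]
wrist_force: [5.5, 2.7, -4.5]
grip_width: 0.66
```

```bash
python3 g.py
```

```text
t 17.775 p [543.5  37.   60.4] yaw -0.6324 tilt [ 0.0006 -0.0002] F [ 5.5   2.74 -4.49] M [ 0.602 -0.489  0.904] g 0.66 q [-0.04  0.61  1.72 -0.    0.81  0.59]
```

Call:
apply_moves(moves=[{"claw": -1, "tx": 0, "ty": 0, "tz": 0, "ax": 0, "ay": 0, "az": 0}, {"claw": -1, "tx": 0, "ty": 0, "tz": 0, "ax": 0, "ay": 0, "az": 0}, {"claw": -1, "tx": 0, "ty": 0, "tz": 0, "ax": 0, "ay": 0, "az": 0}, {"claw": -1, "tx": 0, "ty": 0, "tz": 0, "ax": 0, "ay": 0, "az": 0}])

```text
time: 18.27
ee_pos: [543.5, 37.0, 60.4]
orientation: [2.986, -0.977, 0.001]
wrist_force: [5.1, 2.7, -5.3]
grip_width: 0.653
```

```bash
python3 g.py; python3 - <<'E'
from rig import ctrl
import cv2,numpy as np
c=ctrl.camera("scene")
cv2.imwrite("pics/e4.png",cv2.resize(c["img"][160:260,270:390],(720,600),interpolation=2))
E
```

```text
t 18.275 p [543.5  37.   60.4] yaw -0.6323 tilt [ 0.0006 -0.0002] F [ 5.07  2.65 -5.34] M [ 0.62  -0.458  0.879] g 0.653 q [-0.04  0.61  1.72 -0.    0.81  0.59]
```

View pics/e4.png

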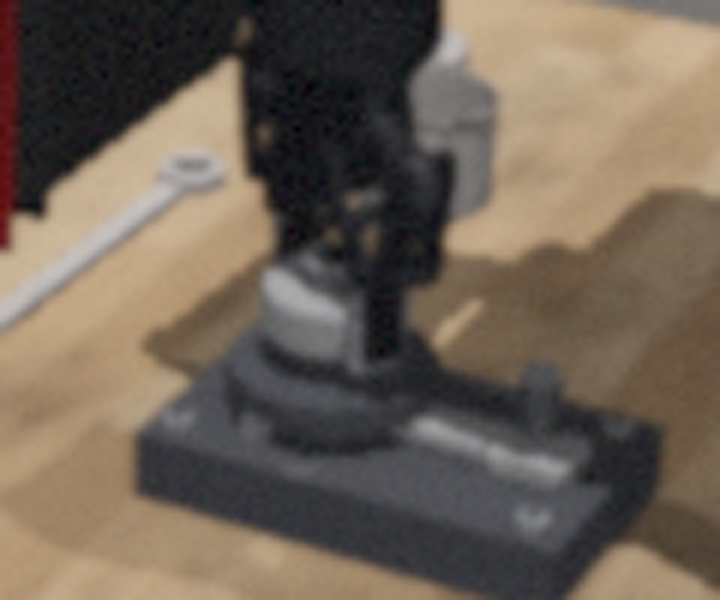

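The moment of about 0.89 N m held for over 0.5 s; the pin stands upright at (543,395). Release and retreat upward.

Call:
apply_moves(moves=[{"claw": 1, "tx": 0, "ty": 0, "tz": 0, "ax": 0, "ay": 0, "az": 0}, {"claw": 1, "tx": 0, "ty": 0, "tz": 0, "ax": 0, "ay": 0, "az": 0}, {"claw": 1, "tx": 0, "ty": 0, "tz": 0, "ax": 0, "ay": 0, "az": 0}, {"claw": 1, "tx": 0, "ty": 0, "tz": -0.08, "ax": 0, "ay": 0, "az": 0}, {"claw": 1, "tx": 0, "ty": 0, "tz": -0.2, "ax": 0, "ay": 0, "az": 0}])

```text
time: 18.95
ee_pos: [541.7, 37.0, 129.6]
orientation: [2.985, -0.977, -0.007]
wrist_force: [0.7, -0.1, 0.3]
grip_width: 1.0
```

Call:
apply_moves(moves=[{"claw": 1, "tx": 0, "ty": 0, "tz": -0.24, "ax": 0, "ay": 0, "az": 0}, {"claw": 1, "tx": 0, "ty": 0, "tz": -0.1, "ax": 0, "ay": 0, "az": 0}, {"claw": 1, "tx": 0, "ty": 0, "tz": 0, "ax": 0, "ay": 0, "az": 0}, {"claw": 1, "tx": 0, "ty": 0, "tz": 0, "ax": 0, "ay": 0, "az": 0}])

```text
time: 19.45
ee_pos: [542.6, 37.0, 214.7]
orientation: [2.985, -0.977, -0.002]
wrist_force: [0.5, 0.2, -0.2]
grip_width: 0.999
```

```bash
python3 g.py; python3 - <<'E'
from rig import ctrl
import cv2,numpy as np
from h import *
c=S=ctrl.camera("scene")
im=cv2.resize(c["img"][180:260,280:390],(770,560),interpolation=2)
f=lambda p:((p-np.array([280,180])+.5)*7)
for X in [(455.2,37.6,44),(455.2,37.6,74)]:
  cv2.circle(im,tuple(int(x) for x in f(proj(S,X))),2,(0,0,255),-1)
cv2.imwrite("pics/e5.png",im)
E
```

```text
t 19.45 p [542.6  37.  214.7] yaw -0.6326 tilt [-0.0012  0.    ] F [ 0.54  0.19 -0.24] M [ 0.008 -0.005 -0.008] g 0.999 q [-0.04  0.4   1.57 -0.    1.18  0.59]
```

View pics/e5.png

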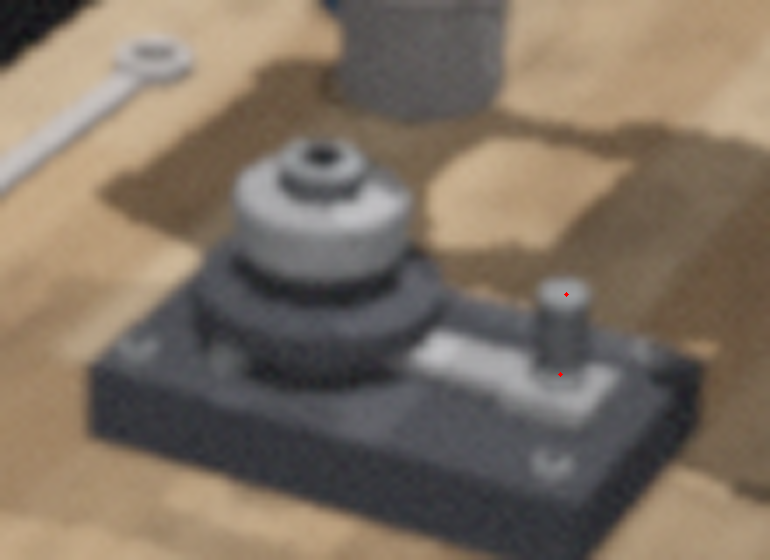

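The pin is upright and home, its head top at (563,290) on the marked point. The gripper is clear with zero force. Handing in.

```bash
python3 -c "
from rig import ctrl
print(ctrl.hand_in())"
```

```text
the job is handed in; nothing more can be done
None
```

The pin is in the setting hole through the lever's eye, and the lock ring is tight. I handed the job in at about 19.5 s of the 72 s allowed; no verdict is reported.

- **Pin:** I carried the lever about 12 mm round with the pin in its eye and lowered it into the hole. The collar met the lever with a 7 N push, at the same gripper height as when the pin stood in its rest. The last picture shows the pin upright with its head top where it should be, about 74 mm above the worktop.
- **Lock ring:** It turned clockwise at about 0.1 to 0.16 N m for roughly 0.46 rad, then the moment rose at about 11 to 15 N m per rad at the gripper. That is a little softer than the 18 given. I held about 0.89 N m for over half a second, then released.
- **Disagreement:** On first gripping the ring there was a side load of about 12 N sideways and 26 N upward. The gripper settled 2 mm nearer the robot than the ring position I measured from the pictures. I moved the gripper to relieve this before turning; about 5 N sideways remained while tightening.
- **Not checked:** I could not measure the ring's and barrel's final angles or the force on the pin. The pin force should be near 10 N, judging from the moment.
- **Final state:** The gripper is clear of everything, with no force on the wrist. I did not go near the cup, tin or tape roll, but I did not measure them again.

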